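Unload the glue-up hold-down and hold its bar up

TASK

The glue on the small stained-glass panel has set. Take the weight pot off the pan of the hold-down and set it down upright on the bench beside the fixture, within easy reach but touching no part of it; then swing the cam lever up to its highest lift, so that the bar is raised fully off the panel, and keep hold of it there: the program finishes while still holding the lever up, since it springs back when let go. Never tip or drop the pot, and leave the panel and the other things on the bench where they are.

Things in the scene. Friction and masses are not known exactly. Their poses are not given: they have to be found in the camera images.
- pot_middle (a point): Middle, half-way up the body, of the weight pot: a lidded green steel can 80 mm across and 80 mm high (underside 39 mm below this point), with a fixed bail handle over it; about 0.65 kg (may differ by a third). Its z axis points up. At the start it stands loose on the pan in the middle of the bar.
- pot_handle (a point): Centre of the pot's handle, 120 mm above the pot's underside: a level wooden grip 16 mm thick and 50 mm long lying along this point's y axis, on a wire bail 82 mm wide along y at the widest; 40 mm of free space between the grip and the lid. Pinch it across its x axis, from above.
- pan_floor (a point): Centre of the shallow steel weight pan (86 mm across inside, 92 mm outside, rim 4 mm high) on top of the bar, at the height of its floor with the bar down, 71 mm above the bench. The point is fixed to the fixture and does not rise with the bar. x axis: across the bar; y axis: along the bar, away from the lever end.
- fixture: The hold-down, fixed to the bench: plywood bed 160 (x) by 200 mm (y), 38 mm high; along y over its middle an aluminium bar 40 mm wide, 270 mm long, top 68 mm up; guide posts at y = +88 and -88 mm, 107 mm high; cam shaft along y under the bar, 290 mm long. Origin: on the bench under the bed's middle, z up. The lever is at the -y end (rod at y = -158, handgrip out to -221 mm) and lies towards -x at rest.
- bar (a joint): Lift of the bar above its lowest place, m: 0 at rest, 0.0118 at the highest; two eccentrics on the cam shaft push it up from below and it sinks by its own weight.
- cam (a joint): Angle of shaft and lever, rad: 0 at rest on its stop, the lever lying to the fixture's -x and sloping up 15 degrees; grows as it swings up towards +x. The bar is highest at 1.31, where the lever stands straight up; beyond that it sinks again (stop at 1.9). A spring drives the lever back to 0 when let go, with about 3 to 8 N at the handgrip.
- handgrip (a point): Centre of the red handgrip of the cam lever: a sleeve 22 mm in diameter and 50 mm long that turns freely on its pin, lying along the shaft's direction (y of the hinge point), sticking out sideways, away from the bed, from the end of a steel rod 10 mm thick. 108 mm from the shaft axis; about 57 mm above the bench at rest, 137 mm when the lever is upright. This point's own axes turn with the lever.
- hinge (a point): Point on the shaft axis in the plane in which the middle of the handgrip swings, 29 mm above the bench; the axis runs along this point's y axis.
- panel: The glued stained-glass panel, 120 x 140 mm, 6 mm thick, many-coloured with dark strips, lying loose on the bed under the bar (1 mm below it). Origin: centre of its underside. Leave it.
- caddy: Blue plastic tool caddy, 150 x 210 mm, 85 mm high, with a handle along its y axis that rises to 156 mm, tools standing in it up to about 135 mm. Origin: centre of its underside. Leave it.
- tumbler: Steel drinking tumbler with a black lid, 82 mm across, 166 mm high. Origin: centre of its underside. Leave it.
- tin: Red tin, 77 x 97 mm, 50 mm high. Origin: centre of its underside. Leave it.
- pliers: Glass-running pliers with red handles, lying flat, about 160 mm long along x, 70 mm wide, 15 mm high. Origin: near the pivot, on the bench; the handles run 112 mm to -x. Leave them.
There are look-alikes about, which are no part of the job. What is shaped like the part that bears pot_middle but pink or purple is not meant.

How it is judged:
By the outcome, as a careful person would: the job done as asked, in the order asked, and still so for the second after the job is handed in, while the arm keeps its last pose, push and grip.
It also fails if it takes over 54 s, if anything falls off the work surface, if the arm or the gripper's body presses on something with over 40 N, if the wrist force passes 120 N, or if a joint passes its speed limit or range.

ROBOT

A 6-joint arm with a two-finger parallel gripper is mounted at the origin on the work surface. World frame = base frame: x ahead of the robot, y to its left, z up, the work surface at z = 0. Lengths are in m, angles in rad, forces in N, time in s.
With the tool pointing down it reaches from about 0.3 to 0.85 m from the base axis. Payload 5.4 kg.
Tool frame: the origin (TCP) lies between the finger pads; the fingertips stand 8 mm ahead of it and the grasp point (between the pads) lies 11 mm behind it (r.nose_length is the distance from the TCP to the fingertips, in m); y points along the fingers, z is the direction in which the jaws open and shut, and the axes are right-handed (so a half turn about y gives the same grasp; the last joint's range is limited). The gripper opens to 85 mm and grips with 20 to 120 N. Pads are 22 mm wide; open, the fingers measure 114 mm over their backs; the gripper's body (76 mm by 85 mm) begins 54 mm behind the grasp point. The pads swing forward as they close: fully open they stand 13 mm farther back than shut.
Start: joints at [0.955, 0.158, 1.597, -0, 1.386, -0.21], TCP at [0.227, 0.528, 0.239] pointing down, gripper open.
Joint ranges: [-2.91, 2.91], [-0.94, 2.29], [0.18, 2.7], [-1.29, 4.43], [0.17, 2.64], [-3, 3]. Speed limits (rad/s): [2.57, 2.57, 3.14, 3.14, 3.14, 3.14].

INTERFACE

Orientations are given as a 3x3 rotation matrix whose columns are the frame's x, y, z axes.
In Python, from cell import r, capture gives the robot as it stands.
- The arm moves only by the tool carry_out, never from a script. Its argument "commands" is a list that holds one entry, the list of rows, each a list of 5 numbers: the finger opening in cm, from 0 to 8.54, then the shift along the world's x, y, z in cm, then the turn about the world's z in rad. In form: [[[gripper, dx, dy, dz, spin], ...]]. A call has 1 to 5 rows; each row is the pose to reach, as a shift and turn from the pose measured when the call began; what a row does not reach only later rows make up. A row lasts 1/12 s, in which the tool goes at most 41.7 mm and 7.16 degrees, less where a joint would pass 70% of its speed; a pose out of reach is approached as far as the arm can. A call with a gripper value outside its range is refused whole. The fingers move at their own pace and stop on an object; the grip force is fixed at half the most. Time passes only in rows, so rows that repeat a pose let the fingers close. It gives the time, the measured TCP pose, the force and the opening at its end, in the units of the state.
- r.get_state(): the state, without advancing time (a new reading comes with each control period).
- capture(name): name is "side" or "top" or "wrist"; returns a dict with "frame" (400x640x3 uint8, red, green, blue), "vertical_fov" (degrees; the focal length in pixels is half the picture's height over the tangent of half this angle, whatever the lens; pixels are square), "cx", "cy" (the principal point, pixels), "D" ([k1, k2, p1, p2, k3] as OpenCV has them; the pictures are not rectified), "eye" and "attitude" of the camera in the world. Camera axes: x right, y up, looking along -z (the intrinsics and any distortion apply to the point x, -y, -z); pixel columns grow to the right and rows downward; lengths in m; the calibration is good to about 2 mm. A picture is of the moment at which its call begins. There is no depth.
- r.hand_in(): hands the job in, once; it reports no verdict.
The state is a dict: "t": time; "joints": joint angles; "joint_velocities": joint speeds; "joint_efforts": joint torques, N m; "tcp_pos": TCP position; "tool_rot": TCP orientation; "wrist_force": force on the tool from outside, world axes, zero at the start; "ft_torque": the same for the moment, N m; "gripper_width": finger opening in m.
Only numpy, scipy, OpenCV 4.12 (cv2) and the standard library are available. Lean on these libraries where they do the work, as an engineer would, in place of code of your own. Each camera call takes 0.05 s, during which the arm holds its last target.

## Working session

There is one attempt and no reset: what is moved stays moved. The work goes in short steps, Python scripts to look and compute and a tool call to move; the robot and the scene stay as the last step left them, time stands still between calls to the robot, and variables do not carry over. Pictures are saved under pics/ and viewed, and the job is handed in when it is done.

Besides the shell and the picture viewer there is one more tool, called by a JSON object that holds its "name" and its "arguments", one argument or row to a line. carry_out: Moves the arm, as the interface text tells. Its arguments: {"type":"object","properties":{"commands":{"type":"array","items":{"type":"array","items":{"type":"array","items":{"type":"number"}}}}},"required":["commands"]}

```bash
ls; mkdir -p pics
python3 - <<'E'
from cell import r,capture
import cv2
s=r.get_state();print(s['t'],s['tcp_pos'],s['tool_rot'],s['gripper_width'],s['wrist_force'])
for n in ['side','top','wrist']:
    c=capture(n);cv2.imwrite(f'pics/{n}0.png',c['frame'][:,:,::-1]);print(n,c['vertical_fov'],c['cx'],c['cy'],c['D'],c['eye'],c['attitude'])
E
```

```text
pics
0.0 [0.22666605 0.52780693 0.23831613] [[ 9.18780471e-01 -1.09365790e-03  3.94767336e-01]
 [-3.94768649e-01 -1.53411599e-03  9.18779277e-01]
 [-3.99211329e-04 -9.99998225e-01 -1.84125767e-03]] 0.0849149299670671 [-0.09115225  0.49155805  1.10391936]
side 47.92883920642861 322.0380564563204 196.66054512000323 [-0.09840052  0.          0.          0.          0.        ] [-0.02461801 -0.81741834  1.12748864] [[ 0.80669906  0.40887933 -0.42667824]
 [-0.59079878  0.57498149 -0.56599742]
 [ 0.01390745  0.70867057  0.70540244]]
top 52.88116071635571 331.07033865359756 201.44530362987996 [-0.02790156  0.          0.          0.          0.        ] [ 0.46398432 -0.03061547  1.39161348] [[ 0.01615349  0.99403236 -0.10788298]
 [-0.99976086  0.01764814  0.012914  ]
 [ 0.01474087  0.10764858  0.99407972]]
wrist 61.159904791415144 313.02502605577916 201.27512097472754 [-0.07206366  0.          0.          0.          0.        ] [0.15055555 0.56144288 0.3728642 ] [[ 0.39394288 -0.87065389 -0.29456885]
 [ 0.91913394  0.37269465  0.12763816]
 [-0.00134443 -0.32103037  0.94706794]]
```

View pics/side0.png

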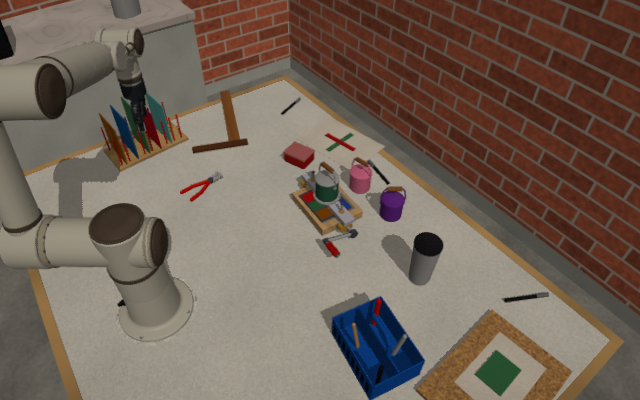

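View pics/top0.png

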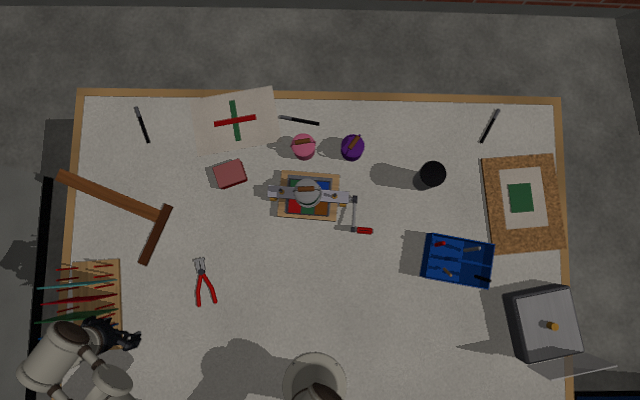

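View pics/wrist0.png

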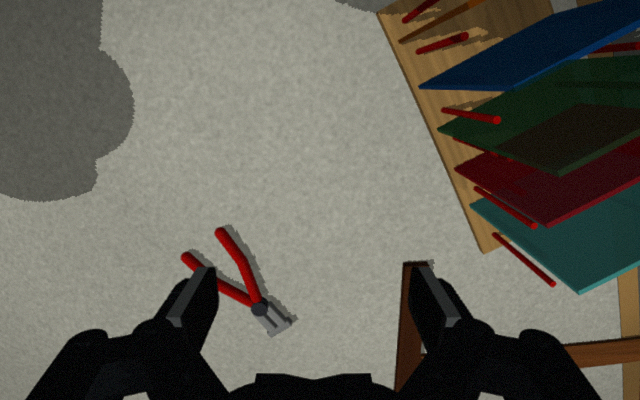

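Candidates for the pot in the top view are green (308,190), pink (303,147) and purple (353,147). The green one on the bar's pan matches the description. Next, a close crop.

```bash
cat > h.py <<'E'
import numpy as np,cv2
from cell import r,capture
def ray(c,uv):
    f=200/np.tan(np.radians(c['vertical_fov'])/2)
    K=np.array([[f,0,c['cx']],[0,f,c['cy']],[0,0,1.]])
    p=cv2.undistortPoints(np.array([[uv]],float),K,np.array(c['D'],float))[0,0]
    d=np.array(c['attitude'])@np.array([p[0],-p[1],-1]);return np.array(c['eye']),d/np.linalg.norm(d)
def onz(c,uv,z):
    e,d=ray(c,uv);return e+d*(z-e[2])/d[2]
def two(c1,u1,c2,u2):
    e1,d1=ray(c1,u1);e2,d2=ray(c2,u2)
    A=np.stack([d1,-d2],1);t=np.linalg.lstsq(A,e2-e1,rcond=None)[0]
    a=e1+d1*t[0];b=e2+d2*t[1];return (a+b)/2,np.linalg.norm(a-b)
def proj(c,P):
    f=200/np.tan(np.radians(c['vertical_fov'])/2)
    K=np.array([[f,0,c['cx']],[0,f,c['cy']],[0,0,1.]])
    q=(np.atleast_2d(P)-c['eye'])@np.array(c['attitude']);q=q*[1,-1,-1]
    return cv2.projectPoints(q,np.zeros(3),np.zeros(3),K,np.array(c['D'],float))[0][:,0]
def crop(c,x0,y0,w,h,s,name):
    cv2.imwrite('pics/'+name,cv2.resize(c['frame'][y0:y0+h,x0:x0+w,::-1],None,fx=s,fy=s,interpolation=cv2.INTER_CUBIC))
E
python3 - <<'E'
from h import *
c=capture('top');crop(c,250,130,130,110,6,'topc.png')
c=capture('side');crop(c,270,145,130,120,5,'sidec.png')
E
```

```text
(no output)
```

View pics/topc.png

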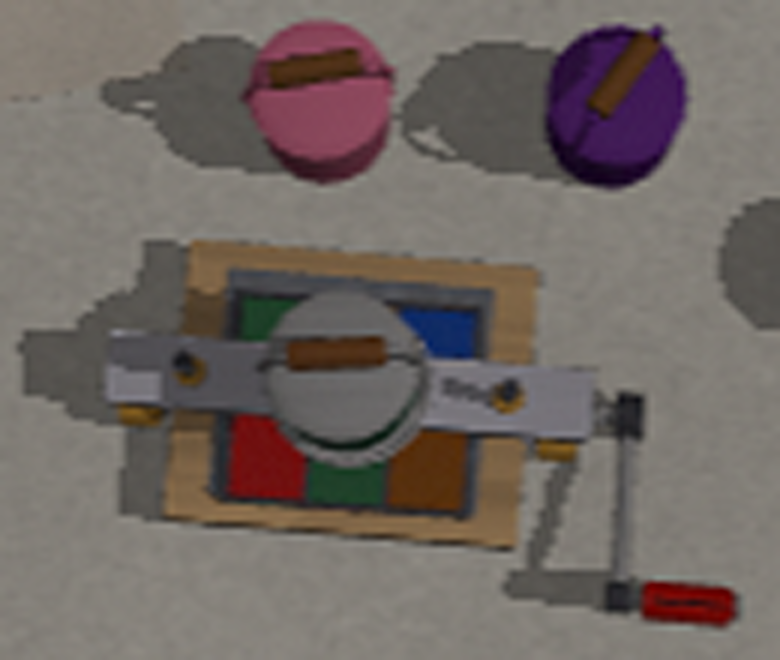

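View pics/sidec.png

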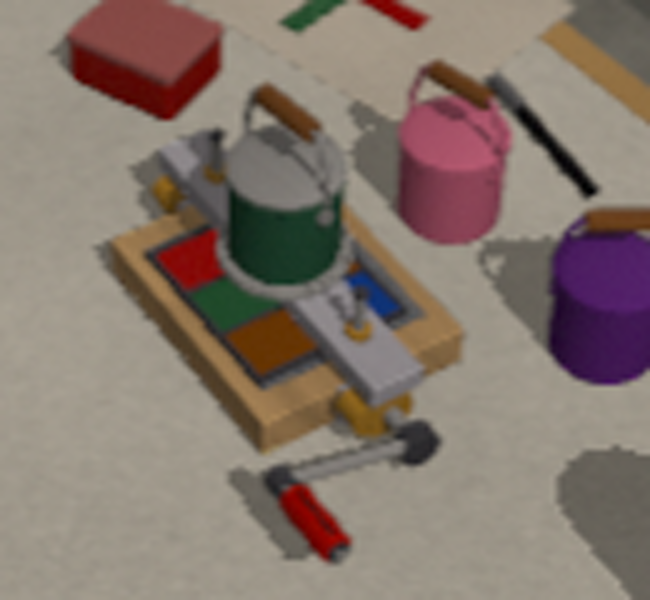

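The crops show a green can with a grey lid standing on the pan, its grip at about top (306,189). The red handgrip is at about top (365,231), at the right-hand (-y) end.

Run:
```python
from h import *
def blob(c,x0,y0,w,h,lo,hi):
    im=cv2.cvtColor(c['frame'][y0:y0+h,x0:x0+w],cv2.COLOR_RGB2HSV)
    m=cv2.inRange(im,lo,hi);n,l,st,ce=cv2.connectedComponentsWithStats(m)
    i=1+np.argmax(st[1:,4]);ys,xs=np.where(l==i)
    pts=np.stack([xs,ys],1).astype(np.float32);rc=cv2.minAreaRect(pts)
    return ce[i]+[x0,y0],st[i,4],(rc[0][0]+x0,rc[0][1]+y0),rc
t=capture('top');s=capture('side')
br=((5,90,40),(16,255,200)); rd=((170,150,60),(180,255,255))
a=blob(t,294,182,26,13,*br);b=blob(s,318,158,20,18,*br);print(a,b)
print('handle',two(t,a[0],s,b[0]),onz(t,a[0],.191),onz(s,b[0],.191))
rd=((0,180,60),(4,255,255))
a=blob(t,352,225,25,12,*rd);b=blob(s,322,235,25,25,*rd);print(a,b)
print('grip',two(t,a[0],s,b[0]),onz(t,a[0],.057),onz(s,b[0],.057))
# handle ends, posts, bar corners, bed corners (crop6)
f=lambda u:(250+(u[0]+.5)/6-.5,130+(u[1]+.5)/6-.5)
for n,u,z in [('h1',(290,353),.191),('h2',(384,351),.191),('g1',(643,603),.057),('g2',(735,605),.057),('bar1',(108,332),.068),('bar2',(592,367),.068),('bar3',(592,437),.068),('bar4',(105,403),.068),('bed1',(190,241),.038),('bed2',(540,268),.038),('bed3',(517,548),.038),('bed4',(163,516),.038),('post',(183,360),.107),('post2',(510,388),.107),('pink',(322,75),.08),('purple',(622,75),.08)]:
    print(n,onz(t,f(u),z).round(4))
for n,u,z in [('tin',(229,167),.05),('tin2',(245,180),.05),('plier',(200,260),.01),('tumb',(432,172),.166),('cad1',(425,234),.085),('cad2',(420,279),.085),('caddy3',(493,242),.085)]:
    print(n,onz(t,u,z).round(4))
```

```text
(array([305.7  , 188.475]), np.int32(80), (305.8692350387573, 188.4538459777832), ((11.869235038757324, 6.453845977783203), (4.8373541831970215, 16.00048065185547), 82.87498474121094)) (array([326.828125, 166.828125]), np.int32(64), (326.9878044128418, 166.89024448394775), ((8.987804412841797, 8.890244483947754), (14.211812019348145, 4.52903938293457), 38.65980911254883))
handle (array([0.63168241, 0.0307997 , 0.19346134]), np.float64(0.00041809824028189745)) [0.63220397 0.03081235 0.191     ] [0.63322427 0.03313255 0.191     ]
(array([363.96202532, 230.06329114]), np.int32(79), (363.99230766296387, 230.0615382194519), ((11.992307662963867, 5.061538219451904), (14.388028144836426, 5.581562519073486), 7.125016689300537)) (array([332.        , 248.53846154]), np.int32(91), (332.0737705230713, 248.68852424621582), ((10.073770523071289, 13.68852424621582), (15.492464065551758, 5.8896965980529785), 50.19443130493164))
grip (array([ 0.51467631, -0.15798085,  0.06044845]), np.float64(0.0011049353226166)) [ 0.5152715  -0.15861713  0.057     ] [ 0.51593323 -0.15557655  0.057     ]
h1 [0.632  0.0542 0.191 ]
h2 [0.6338 0.0071 0.191 ]
g1 [ 0.5148 -0.1347  0.057 ]
g2 [ 0.5145 -0.1856  0.057 ]
bar1 [0.6591 0.1639 0.068 ]
bar2 [ 0.6444 -0.1043  0.068 ]
bar3 [ 0.6054 -0.1048  0.068 ]
bar4 [0.6195 0.1642 0.068 ]
bed1 [0.7166 0.1235 0.038 ]
bed2 [ 0.7047 -0.0757  0.038 ]
bed3 [ 0.5452 -0.065   0.038 ]
bed4 [0.5597 0.134  0.038 ]
post [0.6389 0.1174 0.107 ]
post2 [ 0.6269 -0.0582  0.107 ]
pink [0.8037 0.0483 0.08  ]
purple [ 0.807  -0.1185  0.08  ]
tin [0.7206 0.2989 0.05  ]
tin2 [0.6771 0.2431 0.05  ]
plier [0.4059 0.3935 0.01  ]
tumb [ 0.6946 -0.3587  0.166 ]
cad1 [ 0.5046 -0.3552  0.085 ]
cad2 [ 0.3598 -0.3379  0.085 ]
caddy3 [ 0.4819 -0.5789  0.085 ]
```

Measured positions:
- **Fixture:** origin about (0.632, 0.030), yaw about -0.057 rad. The bed comes out at 200 × 160 mm, as stated.
- **Pot handle:** (0.632, 0.031, 0.192), yaw about +0.04 rad.
- **Handgrip:** (0.515, -0.158, 0.058).

I'll approach above the pot.

{"name": "carry_out", "arguments": {
  "commands": [
    [[8.5,4,-5,3,-0.22],[8.5,8,-10,4,-0.44],[8.5,11,-13.5,4,-0.66],[8.5,14,-17,4,-0.88],[8.5,16,-20,4,-1.1]]
  ]
}}

```text
t: 0.77
tcp_pos: [0.3554, 0.3692, 0.2776]
tool_rot: [[0.509, 0.001, 0.861], [-0.861, 0.001, 0.509], [-0.0, -1.0, 0.001]]
wrist_force: [2.0, 0.5, -0.3]
gripper_width: 0.085
```

```bash
cat > st.py <<'E'
from h import *
s=r.get_state();R=s['tool_rot']
print(s['t'],s['tcp_pos'].round(4) if hasattr(s['tcp_pos'],'round') else s['tcp_pos'],'zang',np.arctan2(R[1][2],R[0][2]),'y',np.array(R)[:,1].round(3),s['gripper_width'],np.round(s['wrist_force'],1),np.round(s['joints'],2))
E
python3 st.py
```

```text
0.7667 [0.3554 0.3692 0.2776] zang 0.5345116568905255 y [ 0.001  0.001 -1.   ] 0.08501866187208165 [ 2.   0.5 -0.3] [ 0.57 -0.03  1.72  0.    1.45  0.03]
```

{"name": "carry_out", "arguments": {
  "commands": [
    [[8.5,3,-3.5,0,-0.12],[8.5,6,-7,0,-0.24],[8.5,9,-10.5,0,-0.36],[8.5,11.5,-14,0,-0.49],[8.5,14,-17,0,-0.49]]
  ]
}}

```text
t: 1.18
tcp_pos: [0.4877, 0.208, 0.2778]
tool_rot: [[0.039, 0.002, 0.999], [-0.999, 0.0, 0.039], [-0.0, -1.0, 0.002]]
wrist_force: [0.4, -0.2, 0.9]
gripper_width: 0.0848
```

{"name": "carry_out", "arguments": {
  "commands": [
    [[8.5,3,-3.5,0,0],[8.5,6,-7,0,0],[8.5,9,-11,0,0],[8.5,12,-14,0,0],[8.5,13,-16,0,0]]
  ]
}}

```text
t: 1.6
tcp_pos: [0.619, 0.0465, 0.2777]
tool_rot: [[0.039, 0.002, 0.999], [-0.999, 0.001, 0.039], [-0.001, -1.0, 0.002]]
wrist_force: [0.4, 0.2, 0.2]
gripper_width: 0.0845
```

```bash
python3 st.py
python3 - <<'E'
from h import *
c=capture('wrist');cv2.imwrite('pics/w1.png',c['frame'][:,:,::-1])
print(proj(c,[[.632,.031,.191],[.632,.056,.191],[.632,.006,.191]]))
E
```

```text
1.6 [0.619  0.0465 0.2777] zang 0.03907878796184151 y [ 0.002  0.001 -1.   ] 0.08452953497131628 [0.4 0.2 0.2] [-0.12  0.25  1.41  0.    1.47 -0.16]
[[330.24107353 233.86875188]
 [332.2898836  200.70985995]
 [328.30678329 264.78130183]]
```

View pics/w1.png

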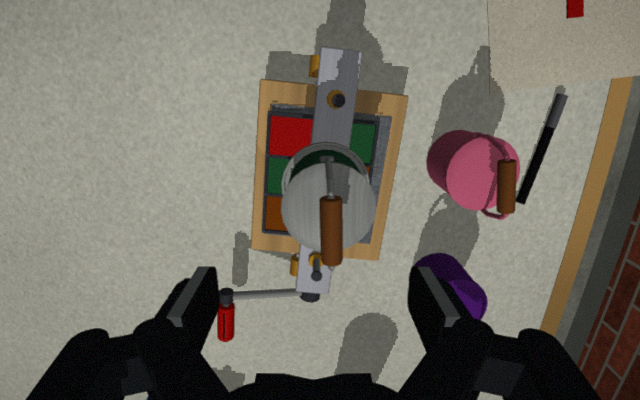

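The wrist view puts the grip at about (331,231), within 3 px of the prediction, with yaw about 0.06. Next I descend.

{"name": "carry_out", "arguments": {
  "commands": [
    [[8.5,1.3,-1.5,0,0.02],[8.5,1.3,-1.5,-2.5,0.02],[8.5,1.3,-1.5,-5,0.02],[8.5,1.3,-1.5,-7.5,0.02],[8.5,1.3,-1.5,-9.7,0.02]]
  ]
}}

```text
t: 2.07
tcp_pos: [0.6344, 0.0241, 0.1782]
tool_rot: [[0.053, 0.003, 0.999], [-0.999, -0.004, 0.053], [0.004, -1.0, 0.003]]
wrist_force: [0.2, -1.0, -0.9]
gripper_width: 0.0849
```

{"name": "carry_out", "arguments": {
  "commands": [
    [[8.5,0,0,0,0],[4,0,0,0,0],[3,0,0,0,0],[2.4,0,0,0,0],[2.2,0,0,0,0]]
  ]
}}

```text
t: 2.48
tcp_pos: [0.6356, 0.024, 0.1805]
tool_rot: [[0.053, 0.007, 0.999], [-0.999, -0.004, 0.053], [0.005, -1.0, 0.006]]
wrist_force: [0.4, -1.2, 0.5]
gripper_width: 0.0383
```

```bash
python3 st.py
python3 - <<'E'
from h import *
c=capture('wrist');cv2.imwrite('pics/w2.png',c['frame'][:,:,::-1])
c=capture('side');crop(c,270,115,130,120,5,'s2.png')
E
```

```text
2.4833 [0.6356 0.024  0.1805] zang 0.05292480465236234 y [ 0.007 -0.004 -1.   ] 0.0382883590622228 [ 0.4 -1.2  0.5] [-0.15  0.36  1.48 -0.    1.3  -0.2 ]
```

View pics/w2.png

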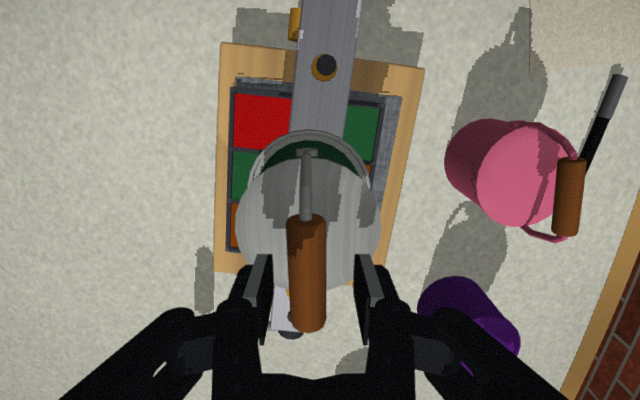

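View pics/s2.png

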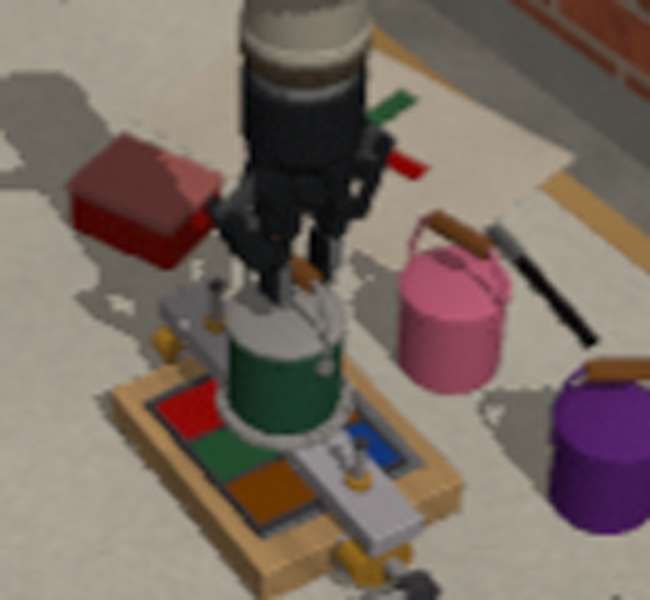

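Both fingers straddle the wooden grip at about (307,270) in the wrist view, but the gripper sits 6 mm off along the grip and 3 mm across it. I'll correct that, then close.

{"name": "carry_out", "arguments": {
  "commands": [
    [[3.8,-0.3,0.6,0,0],[3.8,-0.3,0.6,0,0],[1.0,-0.3,0.6,0,0],[1.0,-0.3,0.6,0,0],[1.0,-0.3,0.6,0,0]]
  ]
}}

```text
t: 3.0
tcp_pos: [0.6325, 0.0301, 0.18]
tool_rot: [[0.053, 0.006, 0.999], [-0.999, -0.004, 0.053], [0.005, -1.0, 0.006]]
wrist_force: [1.9, -0.3, 0.4]
gripper_width: 0.014
```

{"name": "carry_out", "arguments": {
  "commands": [
    [[1.0,0,0,0,0],[1.0,0,0,0,0],[1.0,0,0,0,0]]
  ]
}}

```text
t: 3.25
tcp_pos: [0.6325, 0.0301, 0.18]
tool_rot: [[0.053, 0.006, 0.999], [-0.999, -0.004, 0.053], [0.005, -1.0, 0.006]]
wrist_force: [-0.0, 0.8, 0.6]
gripper_width: 0.014
```

{"name": "carry_out", "arguments": {
  "commands": [
    [[1.0,0,0,0.3,0],[1.0,0,0,0.7,0],[1.0,0,0,1.2,0],[1.0,0,0,1.7,0],[1.0,0,0,2.2,0]]
  ]
}}

```text
t: 3.67
tcp_pos: [0.6321, 0.0301, 0.2018]
tool_rot: [[0.053, 0.005, 0.999], [-0.999, -0.004, 0.053], [0.004, -1.0, 0.005]]
wrist_force: [-0.2, -0.1, -7.7]
gripper_width: 0.0143
```

```bash
python3 st.py
python3 - <<'E'
from h import *
c=capture('side');crop(c,270,115,130,120,5,'s3.png')
E
```

```text
3.6667 [0.6321 0.0301 0.2018] zang 0.05300371226851811 y [ 0.005 -0.004 -1.   ] 0.014256882316307262 [-0.2 -0.1 -7.7] [-0.14  0.33  1.47 -0.    1.34 -0.19]
```

View pics/s3.png

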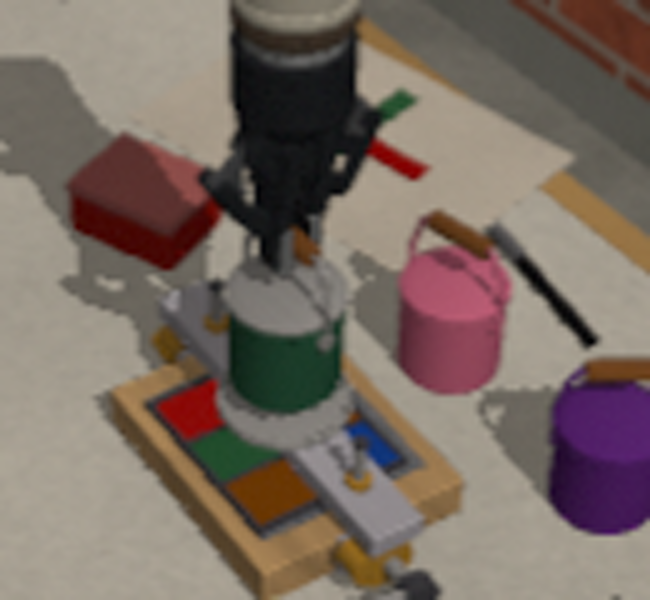

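The pot is off the pan and upright: the side crop shows the can clear of the pan, and the force is about 7.7 N. I'll raise it and carry it to the clear bench on the robot's side of the fixture, around (0.455, 0.075).

{"name": "carry_out", "arguments": {
  "commands": [
    [[1.0,0,0,1,0],[1.0,0,0,2,0],[1.0,0,0,3,0],[1.0,-0.5,0,3.7,0],[1.0,-1.5,0,4,0]]
  ]
}}

```text
t: 4.13
tcp_pos: [0.6192, 0.0297, 0.2463]
tool_rot: [[0.053, 0.012, 0.999], [-0.999, -0.005, 0.053], [0.006, -1.0, 0.012]]
wrist_force: [1.0, 0.0, -7.6]
gripper_width: 0.014
```

{"name": "carry_out", "arguments": {
  "commands": [
    [[1.0,-1.3,0.3,0,0],[1.0,-2.8,0.7,0,0],[1.0,-4.3,1.1,0,0],[1.0,-5.8,1.5,0,0],[1.0,-7.3,1.9,0,0]]
  ]
}}

```text
t: 4.55
tcp_pos: [0.5453, 0.0489, 0.2471]
tool_rot: [[0.053, 0.013, 0.999], [-0.999, -0.005, 0.053], [0.006, -1.0, 0.013]]
wrist_force: [-0.8, -0.3, -8.6]
gripper_width: 0.014
```

{"name": "carry_out", "arguments": {
  "commands": [
    [[1.0,-1.5,0.4,0,0],[1.0,-3,0.8,0,0],[1.0,-4.5,1.2,0,0],[1.0,-6,1.6,0,0],[1.0,-7.2,2,0,0]]
  ]
}}

```text
t: 4.97
tcp_pos: [0.472, 0.0692, 0.2479]
tool_rot: [[0.053, 0.013, 0.999], [-0.999, -0.005, 0.053], [0.006, -1.0, 0.013]]
wrist_force: [-0.8, -0.5, -7.9]
gripper_width: 0.0141
```

{"name": "carry_out", "arguments": {
  "commands": [
    [[1.0,-0.5,0.3,0,0],[1.0,-0.8,0.4,0,0],[1.0,-0.8,0.4,0,0]]
  ]
}}

```text
t: 5.22
tcp_pos: [0.4639, 0.0733, 0.2486]
tool_rot: [[0.053, 0.015, 0.998], [-0.999, -0.005, 0.053], [0.006, -1.0, 0.014]]
wrist_force: [0.5, 0.3, -8.1]
gripper_width: 0.0141
```

```bash
python3 st.py
python3 - <<'E'
from h import *
c=capture('side');crop(c,220,115,200,160,4,'s4.png')
E
```

```text
5.2167 [0.4639 0.0733 0.2486] zang 0.053477238185091244 y [ 0.015 -0.005 -1.   ] 0.014111726314104235 [ 0.5  0.3 -8.1] [-0.1  -0.14  1.88 -0.    1.39 -0.15]
```

View pics/s4.png

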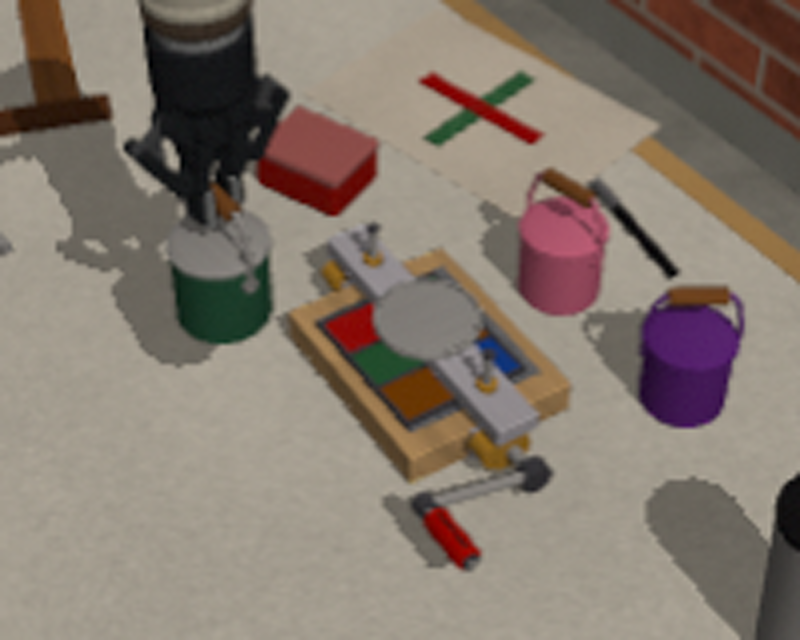

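The pot hangs level at about (220,280) in the crop, clear of the bed. I'll lower it.

{"name": "carry_out", "arguments": {
  "commands": [
    [[1.0,0,0,-1.5,0],[1.0,0,0,-3.5,0],[1.0,0,0,-5.5,0],[1.0,0,0,-7.5,0],[1.0,0,0,-9,0]]
  ]
}}

```text
t: 5.68
tcp_pos: [0.4644, 0.0728, 0.1569]
tool_rot: [[0.053, 0.014, 0.999], [-0.999, -0.006, 0.053], [0.006, -1.0, 0.013]]
wrist_force: [-0.5, 0.5, -7.9]
gripper_width: 0.014
```

{"name": "carry_out", "arguments": {
  "commands": [
    [[1.0,0,0,-1.3,0],[1.0,0,0,-2.3,0],[1.0,0,0,-3.0,0],[1.0,0,0,-3.5,0],[1.0,0,0,-3.8,0]]
  ]
}}

```text
t: 6.1
tcp_pos: [0.4648, 0.0727, 0.1188]
tool_rot: [[0.053, 0.014, 0.999], [-0.999, -0.006, 0.053], [0.006, -1.0, 0.014]]
wrist_force: [0.3, -0.6, -7.7]
gripper_width: 0.0141
```

```bash
python3 st.py
```

```text
6.1 [0.4648 0.0727 0.1188] zang 0.05280646452034135 y [ 0.014 -0.006 -1.   ] 0.014066955328158373 [ 0.3 -0.6 -7.7] [-0.1   0.01  2.01 -0.    1.11 -0.15]
```

Contact is expected at z ≈ 0.109.

{"name": "carry_out", "arguments": {
  "commands": [
    [[1.0,0,0,-0.3,0],[1.0,0,0,-0.6,0],[1.0,0,0,-0.8,0],[1.0,0,0,-0.9,0],[1.0,0,0,-0.9,0]]
  ]
}}

```text
t: 6.52
tcp_pos: [0.4648, 0.0727, 0.1098]
tool_rot: [[0.053, 0.014, 0.999], [-0.999, -0.006, 0.053], [0.006, -1.0, 0.014]]
wrist_force: [-0.8, -0.1, -8.0]
gripper_width: 0.014
```

{"name": "carry_out", "arguments": {
  "commands": [
    [[1.0,0,0,-0.1,0],[1.0,0,0,-0.15,0],[1.0,0,0,-0.15,0]]
  ]
}}

```text
t: 6.77
tcp_pos: [0.4658, 0.0726, 0.1092]
tool_rot: [[0.053, 0.016, 0.998], [-0.999, -0.006, 0.053], [0.007, -1.0, 0.016]]
wrist_force: [0.1, -0.6, -3.1]
gripper_width: 0.0141
```

{"name": "carry_out", "arguments": {
  "commands": [
    [[1.0,0,0,-0.1,0],[1.0,0,0,-0.1,0],[1.0,0,0,-0.1,0]]
  ]
}}

```text
t: 7.02
tcp_pos: [0.4666, 0.0724, 0.109]
tool_rot: [[0.053, 0.018, 0.998], [-0.999, -0.006, 0.053], [0.007, -1.0, 0.018]]
wrist_force: [1.1, -0.2, -0.2]
gripper_width: 0.0141
```

The force is down to zero, so the pot is standing on the bench. I'll release it.

{"name": "carry_out", "arguments": {
  "commands": [
    [[3,0,0,0,0],[5,0,0,0,0],[6,0,0,0,0],[6,0,0,0,0],[6,0,0,0,0]]
  ]
}}

```text
t: 7.43
tcp_pos: [0.4667, 0.0724, 0.1092]
tool_rot: [[0.053, 0.018, 0.998], [-0.999, -0.006, 0.053], [0.007, -1.0, 0.018]]
wrist_force: [-0.7, -0.5, -0.1]
gripper_width: 0.06
```

{"name": "carry_out", "arguments": {
  "commands": [
    [[6,0,0,1,0],[6,0,0,3,0],[6,0,0,6,0],[6,0,0,9,0],[6,0,0,11,0]]
  ]
}}

```text
t: 7.85
tcp_pos: [0.4677, 0.0724, 0.223]
tool_rot: [[0.053, 0.022, 0.998], [-0.999, -0.007, 0.053], [0.008, -1.0, 0.022]]
wrist_force: [0.5, 0.9, 0.1]
gripper_width: 0.0599
```

```bash
python3 st.py
python3 - <<'E'
from h import *
c=capture('side');crop(c,220,115,200,160,4,'s5.png')
c=capture('top');crop(c,240,130,150,130,5,'t5.png')
E
```

```text
7.85 [0.4677 0.0724 0.223 ] zang 0.05300399882391373 y [ 0.022 -0.007 -1.   ] 0.05985124087182995 [0.5 0.9 0.1] [-0.1  -0.12  1.91 -0.    1.33 -0.15]
```

View pics/s5.png

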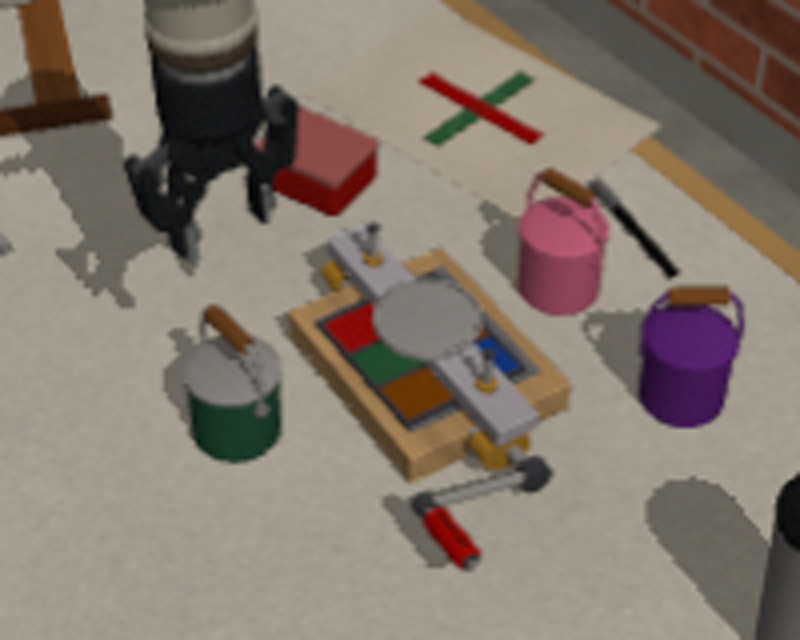

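View pics/t5.png

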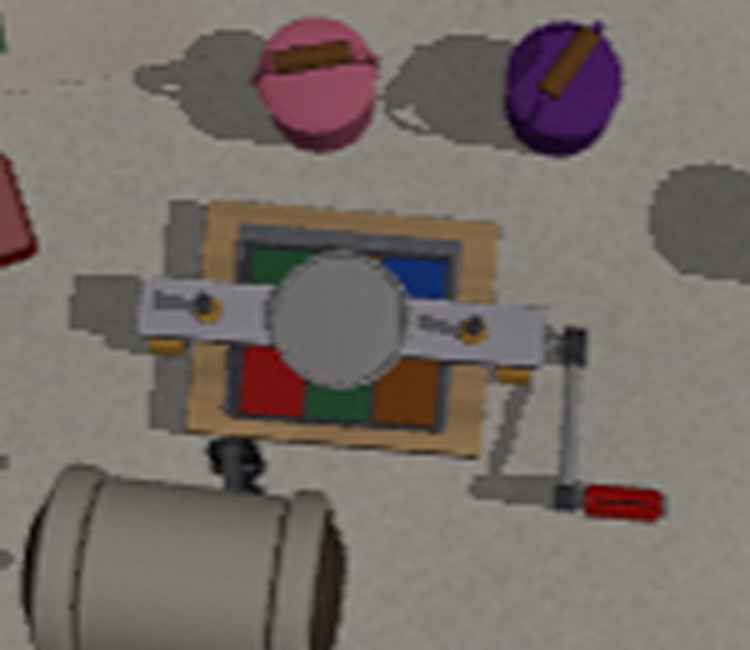

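The pot stands upright at about (0.466, 0.072), roughly 40 mm clear of the bed, and the pan is empty.

Lever targets from the fixture pose are hinge (0.621, -0.166, 0.029) and grip at rest (0.516, -0.159, 0.057). The grip estimate agrees with its direct measurement within 2 mm. Next I move there.

{"name": "carry_out", "arguments": {
  "commands": [
    [[8.5,0.5,-3,0,0],[8.5,1.5,-6,0,-0.05],[8.5,2.5,-9.5,0,-0.11],[8.5,3.5,-13,0,-0.11],[8.5,4,-16,0,-0.11]]
  ]
}}

```text
t: 8.37
tcp_pos: [0.5097, -0.0898, 0.2241]
tool_rot: [[-0.058, 0.026, 0.998], [-0.998, -0.01, -0.057], [0.009, -1.0, 0.027]]
wrist_force: [0.3, 0.1, 0.1]
gripper_width: 0.0851
```

{"name": "carry_out", "arguments": {
  "commands": [
    [[8.5,0.3,-3,0,0],[8.5,0.6,-5,-2,0],[8.5,0.7,-6,-5,0],[8.5,0.7,-6,-7,0],[8.5,0.7,-6,-7,0]]
  ]
}}

```text
t: 8.78
tcp_pos: [0.5131, -0.1487, 0.1486]
tool_rot: [[-0.059, 0.017, 0.998], [-0.998, -0.005, -0.059], [0.004, -1.0, 0.017]]
wrist_force: [-1.4, 0.0, -1.3]
gripper_width: 0.0849
```

```bash
python3 st.py
python3 - <<'E'
from h import *
c=capture('wrist');cv2.imwrite('pics/w6.png',c['frame'][:,:,::-1])
print(proj(c,[[.516,-.159,.057],[.516,-.134,.057],[.516,-.184,.057]]))
E
```

```text
8.7833 [ 0.5131 -0.1487  0.1486] zang -0.059194661737481336 y [ 0.017 -0.005 -1.   ] 0.08491723162446763 [-1.4  0.  -1.3] [-0.51  0.13  1.82  0.    1.18 -0.45]
[[315.89102094 223.06478459]
 [313.90183865 189.98704099]
 [317.7451416  253.92900337]]
```

View pics/w6.png

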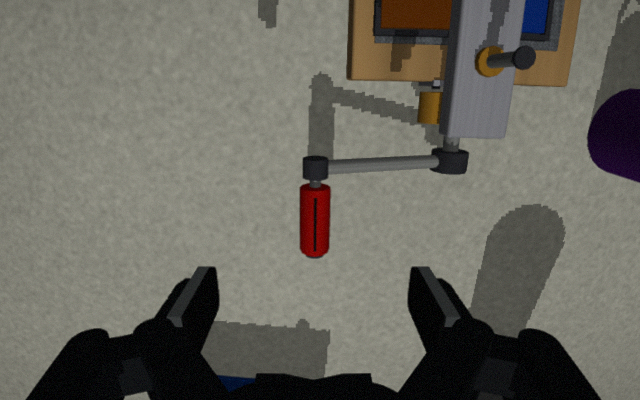

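The red grip is centred at (314.5,220), about 3 px from the prediction. I'll descend over it.

{"name": "carry_out", "arguments": {
  "commands": [
    [[8.5,0.2,-1.0,0,0],[8.5,0.2,-1.0,-2.5,0],[8.5,0.2,-1.0,-5.0,0],[8.5,0.2,-1.0,-7,0],[8.5,0.2,-1.0,-8,0]]
  ]
}}

```text
t: 9.25
tcp_pos: [0.5163, -0.1588, 0.0705]
tool_rot: [[-0.058, 0.02, 0.998], [-0.998, -0.007, -0.058], [0.006, -1.0, 0.02]]
wrist_force: [0.3, -0.6, -0.8]
gripper_width: 0.0848
```

```bash
python3 st.py
python3 - <<'E'
from h import *
c=capture('wrist');cv2.imwrite('pics/w7.png',c['frame'][:,:,::-1])
E
```

```text
9.25 [ 0.5163 -0.1588  0.0705] zang -0.05765732369400091 y [ 0.02  -0.007 -1.   ] 0.08476223254997868 [ 0.3 -0.6 -0.8] [-0.52  0.25  1.85  0.    1.02 -0.47]
```

View pics/w7.png

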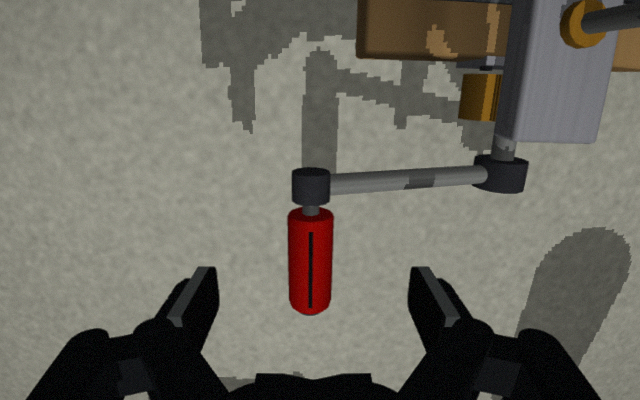

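{"name": "carry_out", "arguments": {
  "commands": [
    [[8.5,-0.1,0,-1.5,0],[8.5,-0.1,0,-2.4,0],[8.5,-0.1,0,-2.4,0],[5,-0.1,0,-2.4,0],[4,-0.1,0,-2.4,0]]
  ]
}}

```text
t: 9.72
tcp_pos: [0.5155, -0.1589, 0.0468]
tool_rot: [[-0.058, 0.02, 0.998], [-0.998, -0.007, -0.058], [0.006, -1.0, 0.02]]
wrist_force: [1.1, -0.1, 0.4]
gripper_width: 0.0635
```

{"name": "carry_out", "arguments": {
  "commands": [
    [[3,0,0,0,0],[2,0,0,0,0],[1.2,0,0,0,0],[1.2,0,0,0,0],[1.2,0,0,0,0]]
  ]
}}

```text
t: 10.13
tcp_pos: [0.5153, -0.1591, 0.0473]
tool_rot: [[-0.058, 0.019, 0.998], [-0.998, -0.007, -0.058], [0.006, -1.0, 0.019]]
wrist_force: [-4.7, -0.5, 6.1]
gripper_width: 0.0201
```

```bash
python3 st.py
python3 - <<'E'
from h import *
c=capture('wrist');cv2.imwrite('pics/w8.png',c['frame'][:,:,::-1])
E
```

```text
10.1333 [ 0.5153 -0.1591  0.0473] zang -0.057589382249009224 y [ 0.019 -0.007 -1.   ] 0.020122342847430984 [-4.7 -0.5  6.1] [-0.53  0.29  1.86  0.    0.97 -0.47]
```

View pics/w8.png

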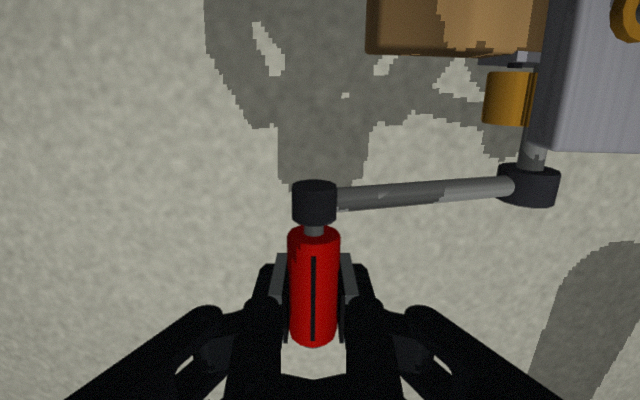

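The sleeve is held at 20 mm opening, between the pads and clear of the black hub. I'll swing it along the arc.

{"name": "carry_out", "arguments": {
  "commands": [
    [[1.2,0.3,0,0.9,0],[1.2,0.6,0,1.8,0],[1.2,1.1,-0.1,2.6,0],[1.2,1.6,-0.1,3.4,0],[1.2,2.2,-0.1,4.1,0]]
  ]
}}

```text
t: 10.6
tcp_pos: [0.5364, -0.1604, 0.0887]
tool_rot: [[-0.057, 0.016, 0.998], [-0.998, -0.007, -0.057], [0.006, -1.0, 0.016]]
wrist_force: [-7.1, -5.0, -3.6]
gripper_width: 0.0201
```

{"name": "carry_out", "arguments": {
  "commands": [
    [[1.2,0.7,-0.05,0.7,0],[1.2,1.4,-0.1,1.3,0],[1.2,2.1,-0.15,1.9,0],[1.2,2.9,-0.2,2.4,0],[1.2,3.7,-0.2,2.8,0]]
  ]
}}

```text
t: 11.02
tcp_pos: [0.5728, -0.1629, 0.1172]
tool_rot: [[-0.057, 0.012, 0.998], [-0.998, -0.008, -0.057], [0.007, -1.0, 0.013]]
wrist_force: [-7.1, -5.8, -1.9]
gripper_width: 0.0202
```

```bash
python3 st.py
python3 - <<'E'
from h import *
c=capture('side');crop(c,220,115,200,160,4,'s9.png')
E
```

```text
11.0167 [ 0.5728 -0.1629  0.1172] zang -0.05680880964893916 y [ 0.012 -0.008 -1.   ] 0.02022557391070145 [-7.1 -5.8 -1.9] [-0.48  0.32  1.66 -0.    1.15 -0.42]
```

View pics/s9.png

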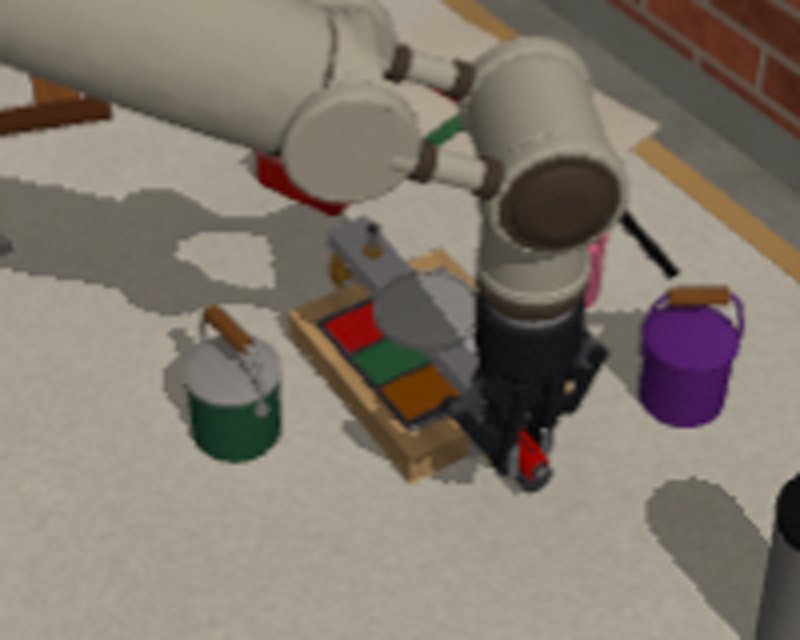

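{"name": "carry_out", "arguments": {
  "commands": [
    [[1.2,0.9,-0.05,0.35,0],[1.2,1.8,-0.1,0.65,0],[1.2,2.7,-0.2,0.85,0],[1.2,3.7,-0.25,0.95,0],[1.2,4.7,-0.3,1.0,0]]
  ]
}}

```text
t: 11.48
tcp_pos: [0.6207, -0.1662, 0.128]
tool_rot: [[-0.057, 0.011, 0.998], [-0.998, -0.008, -0.057], [0.008, -1.0, 0.012]]
wrist_force: [-7.4, -3.4, -4.0]
gripper_width: 0.0201
```

{"name": "carry_out", "arguments": {
  "commands": [
    [[1.2,0,0,0,0],[1.2,0,0,0,0]]
  ]
}}

```text
t: 11.65
tcp_pos: [0.6204, -0.1662, 0.1279]
tool_rot: [[-0.057, 0.01, 0.998], [-0.998, -0.008, -0.057], [0.008, -1.0, 0.01]]
wrist_force: [-5.3, -3.4, -1.6]
gripper_width: 0.0202
```

```bash
python3 st.py
python3 - <<'E'
from h import *
c=capture('side');crop(c,220,115,200,160,4,'s10.png')
c=capture('wrist');cv2.imwrite('pics/w10.png',c['frame'][:,:,::-1])
c=capture('top');crop(c,240,130,150,130,5,'t10.png')
E
```

```text
11.65 [ 0.6204 -0.1662  0.1279] zang -0.05655819558713282 y [ 0.01  -0.008 -1.   ] 0.02018834783506405 [-5.3 -3.4 -1.6] [-0.45  0.42  1.51 -0.    1.2  -0.39]
```

View pics/s10.png

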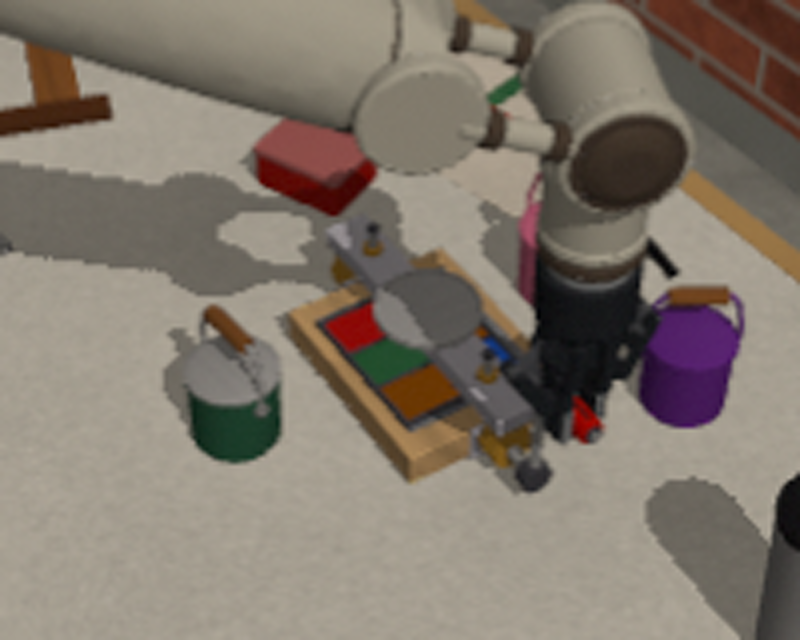

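View pics/w10.png

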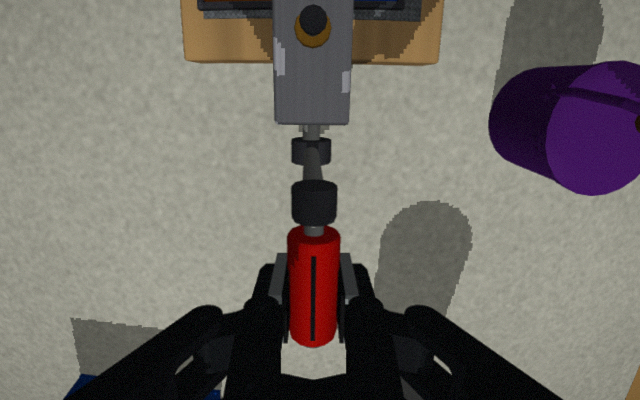

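View pics/t10.png

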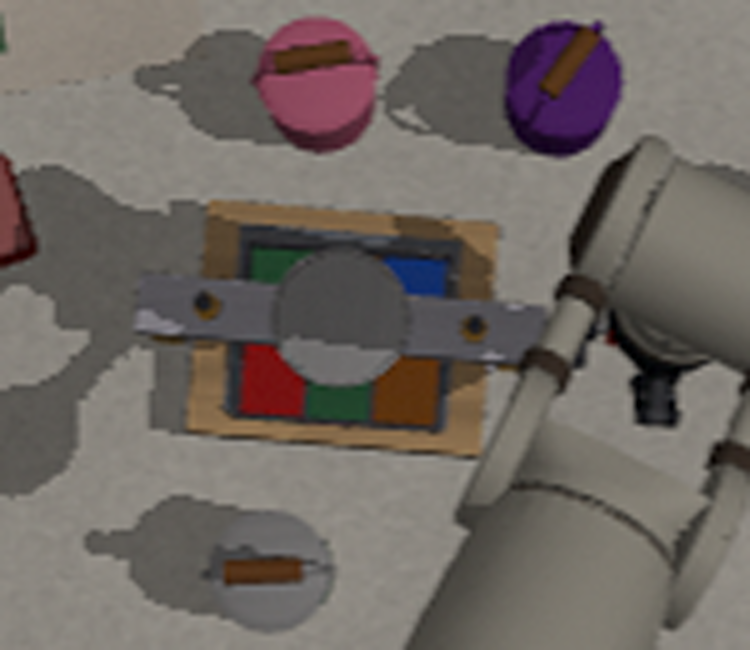

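The lever stands upright: in the wrist view the lower hub (311,150) and upper hub (314,202) line up with the shaft at x ≈ 312. The pot is upright and clear, and the panel hasn't moved. I'll hold briefly to confirm it's stable.

{"name": "carry_out", "arguments": {
  "commands": [
    [[1.2,0,0,0,0],[1.2,0,0,0,0],[1.2,0,0,0,0],[1.2,0,0,0,0],[1.2,0,0,0,0]]
  ]
}}

```text
t: 12.22
tcp_pos: [0.6192, -0.1661, 0.1279]
tool_rot: [[-0.057, 0.008, 0.998], [-0.998, -0.008, -0.057], [0.008, -1.0, 0.009]]
wrist_force: [-4.1, -2.3, -2.6]
gripper_width: 0.0205
```

```bash
python3 st.py; python3 -c "
from cell import r
print(r.hand_in())"
```

```text
12.2167 [ 0.6192 -0.1661  0.1279] zang -0.0567579315903602 y [ 0.008 -0.008 -1.   ] 0.020511604980445762 [-4.1 -2.3 -2.6] [-0.45  0.42  1.51 -0.    1.2  -0.39]
the job is handed in; nothing more can be done
None
```

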